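Seat the carved block in the printing frame

ROBOT

A 6-joint arm with a two-finger parallel gripper is mounted at the origin on the work surface. World frame = base frame: x ahead of the robot, y to its left, z up, the work surface at z = 0. Lengths are in m, angles in degrees, forces in N, time in s.
With the tool pointing down it reaches from about 0.325 to 0.85 m from the base axis. Payload 15.5 kg.
Tool frame: the origin (TCP) lies at the very end of the fingers, on their centre line; the grasp point (between the pads) lies arm.grip_depth behind it (arm.grip_depth is the distance from the TCP to the grasp point, in m); z points along the fingers, y is the line along which they close (so a half turn about z gives the same grasp; the last joint's range is limited). The gripper opens to 91 mm and grips with 3 to 60 N. Pads are 32 mm wide; open, the fingers measure 118 mm over their backs; the gripper's body (76 mm by 178 mm) begins 60 mm behind the grasp point.
Start: joints at [-75.201, 28.281, 77.091, -0, 74.628, -5.472], TCP at [0.217, -0.586, 0.214] pointing down, gripper open.
Joint ranges: [-166.48, 166.48], [-47.26, 123.95], [12.59, 153.08], [-70.14, 250.14], [6.76, 159.57], [-176.63, 176.63]. Speed limits (degrees/s): [108.29, 108.29, 147.25, 172.46, 172.46, 172.46].

INTERFACE

Orientations are given as a 3x3 rotation matrix whose columns are the frame's x, y, z axes.
In Python, from rig import arm gives the robot as it stands. Calls block until the motion is done:
- arm.move_to(position, orientation): joint-space move of the TCP to a pose.
- arm.move_l(position, orientation=None, feed=0.15): straight line of the TCP; orientation=None keeps the orientation; feed is the mean speed in m/s.
- arm.move_joints(angles): joint-space move.
- arm.grip(opening): finger opening in m; the grip force is fixed at half the most; returns when the fingers have stopped.
- arm.sleep(seconds).
- arm.solve_ik(position, orientation): joint angles nearest the present ones, or None.
- arm.snapshot(name): name is "scene" or "top" or "wrist"; returns the picture (420x560x3 uint8, red, green, blue); there is no depth.
- arm.get_calibration(name): a dict with "intrinsics" (3x3 intrinsics, pixels), "k1" (the pictures are not rectified: a ray, as slopes to the right and down, at radius r is drawn at 1 + k1 r^2 times it, then the intrinsics apply), "cam_to_world" (4x4, takes a point from camera to world coordinates). Camera axes: x right, y down, z forward; pixel columns grow to the right and rows downward; lengths in m; the calibration is good to about 2 mm. A picture is of the moment at which its call begins: read the wrist's pose just before it. get_calibration takes no time and is no camera call; for the wrist camera it gives the pose at the moment of the call.
A pose or a line that the arm cannot do raises arm.Unreachable and nothing moves.
- arm.sign_off(): hands the job in; it is judged then, once.
Readings, each from a call of its own:
- arm.current_t(): time.
- arm.current_joint_positions(): joint angles.
- arm.current_dq(): joint speeds.
- arm.current_tau(): joint torques, N m.
- arm.current_ee_pos(): TCP position.
- arm.current_tool_rot(): TCP orientation.
- arm.current_force(): force on the tool from outside, world axes, zero at the start.
- arm.current_torque(): the same for the moment, N m.
- arm.current_width(): finger opening in m.
- arm.current_grasp_force(): force on a finger pad.
Only numpy, scipy, OpenCV 4.12 (cv2) and the standard library are available. Lean on these libraries where they do the work, as an engineer would, in place of code of your own. Each camera call takes 0.05 s, during which the arm holds its last target. There are 200 camera calls.

TASK

Get the printing frame ready for inking: slide the carved wooden block along its base board, without lifting it off, in between the two guide rails until it meets the sprung bar at the far end. Then swing both steel levers fully shut behind it, so that they press the block fully home and hold it there, and leave everything else on the table where it is.

Things in the scene. Friction and masses are not known exactly. Their poses are not given: they have to be found in the camera images.
- frame: Printing frame fixed to the table. Base board of dark wood, 10 mm thick (top at z = 0.010), x from -0.235 to 0.085, y +-0.110 in its own axes. Origin: on the table, under the centre of the block when the block is fully home. x: along the guides, the way the block slides in; y: left; z: up. A far wall stands at x = 0.066 to 0.082, up to z = 0.040.
- mouth (a point): Middle of the guides' mouth, on the base board, at x = -0.048 of the frame. Flared plates (top z = 0.032) narrow from 162 mm apart here to the two rails, whose inner faces are 134 mm apart (y = +-0.067) from x = -0.018 to 0.062. Lips on the rails (z = 0.0325 to 0.0375) reach 7 mm inwards over the block's side edges.
- bar_face (a point): Middle of the near face of a sprung aluminium bar before the far wall, 110 mm wide, at x = 0.042 of the frame when free. The sliding block meets it 8 mm short of home; it yields up to 10 mm with 3 to 5 N and pushes back.
- block_center (a point): Centre (half-way up) of the carved block: a loose pale wooden board with low relief on top, 100 mm along its x, 130 mm wide along y, 20 mm thick, about 0.2 kg. At z = 0.020 when it lies on the base board. It starts on the near part of the base board, in front of the guides, slightly askew. Fully home: at x = 0, y = 0 of the frame, square to it, near edge at x = -0.050.
- lever_l (a joint): Left (+y) steel lever, rad: 0 = shut (handle lies across behind the block, pointing to the frame's -y), 1.57 = handle points to the frame's -x, 2.4 = stop, also outwards. It stays where it is left: about 3 N at the knob moves it, 6 N over the last 0.3 rad, where its nose, beside the pivot, pushes the block's near edge the last 8 mm home. Above 1.6 rad it is clear of the block's way.
- lever_r (a joint): The same for the right (-y) lever, its mirror image: 0 = shut (handle pointing to the frame's +y), 1.57 = handle pointing to the frame's -x.
- lever_l_pivot (a point): Top of the left lever's vertical pivot, at x = -0.062, y = 0.090, z = 0.029 of the frame. The lever's boss is 22 mm across.
- lever_r_pivot (a point): The same for the right lever, at x = -0.062, y = -0.090 of the frame.
- lever_l_knob (a point): Centre of the top of the left lever's upright wooden knob: a round post 16 mm across, from z = 0.026 to its top at z = 0.060, 68 mm from the pivot. The lever's bar under it lies between z = 0.013 and 0.029. Shut, the knob is at x = -0.066, y = 0.022 of the frame.
- lever_r_knob (a point): The same on the right lever. Shut, it is at x = -0.066, y = -0.022 of the frame.
- ink_a: Bystander: black ink bottle with a red cap, 48 mm across and 105 mm high, beside the frame. Origin: centre of its underside.
- seal: Bystander: upright stone seal blank, 26 x 26 x 60 mm, beside the frame. Origin: centre of its underside.
- inkstone: Bystander: round black ink dish, 110 mm across, 28 mm high. Origin: centre of its underside.
- ink_b: Bystander: larger black ink bottle with a red cap, 52 mm across, 120 mm high. Origin: centre of its underside.
- spare: Bystander: plain uncarved wooden board, 150 x 95 x 24 mm, not needed. Origin: centre of its underside.
- phone: Bystander: black phone lying flat, 150 x 72 x 8 mm. Origin: centre of its underside.
Mind the look-alikes: they are no part of the job. What is shaped like the part that bears block_center but pink or turquoise is not meant.

How it is judged:
By the outcome, as a careful person would: the job done as asked, in the order asked, and still so for the second after the job is handed in, with the robot touching nothing.
It also fails if it takes over 64 s, if anything falls off the work surface, if the arm or the gripper's body presses on something with over 40 N, if the wrist force passes 120 N, or if a joint passes its speed limit or range.

## Working session

There is one attempt and no reset: what is moved stays moved. The work goes in short steps, each a Python script; the robot and the scene stay as the last script left them, time stands still between calls to the robot, and variables do not carry over. Pictures are saved under pics/ and viewed, at most 13 in all, crops included, and the job is handed in when it is done.

```bash
mkdir -p pics; ls; python3 - <<'E'
from rig import arm
import cv2,numpy as np
for n in ["scene","top"]:
    im=arm.snapshot(n); cv2.imwrite(f"pics/{n}0.png",im[:,:,::-1])
    c=arm.get_calibration(n); print(n,c["intrinsics"],c["k1"],np.round(c["cam_to_world"],4))
print(arm.current_t(),arm.grip_depth, arm.current_tool_rot())
E
```

```text
pics
scene [[533.10724547   0.         270.27464914]
 [  0.         533.10724547 212.06650632]
 [  0.           0.           1.        ]] -0.13159460233098857 [[ 0.528   0.4528 -0.7185  1.5173]
 [ 0.849  -0.2595  0.4603 -0.6344]
 [ 0.0221 -0.853  -0.5214  0.8065]
 [ 0.      0.      0.      1.    ]]
top [[410.2509906    0.         279.24362532]
 [  0.         410.2509906  207.20521042]
 [  0.           0.           1.        ]] -0.11649287580442554 [[ 0.0292 -0.9973  0.067   0.4666]
 [-0.9996 -0.0296 -0.0048 -0.0212]
 [ 0.0068 -0.0668 -0.9977  1.1031]
 [ 0.      0.      0.      1.    ]]
0.1 0.0188 [[ 9.38061936e-01  3.46467519e-01 -2.50635059e-04]
 [ 3.46467593e-01 -9.38061414e-01  9.95097304e-04]
 [ 1.09657817e-04 -1.02029983e-03 -9.99999473e-01]]
```

View pics/scene0.png

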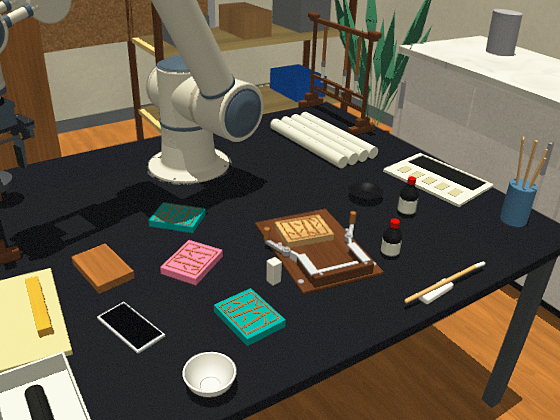

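View pics/top0.png

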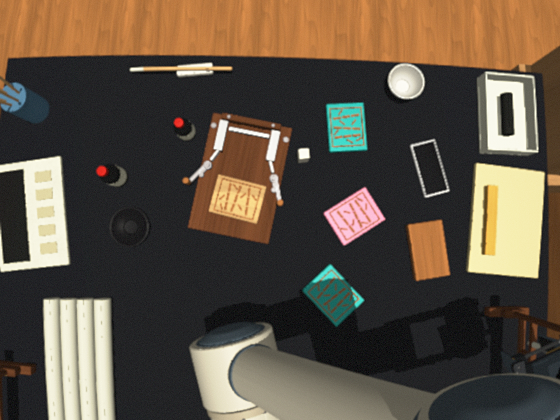

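Top view: the brown frame is at about (240,178). Three things share the carved-block shape: pale wood at (238,199) on the base board, pink at (354,215), and turquoise at (347,127) and (333,293). The pale one is meant, because it is uncoloured and lies on the base board in front of the guides. The lever knobs are at about (185,181) on the left and (280,203) on the right, both swung out. I'll get a rough pose from the top view, then take the wrist camera over the frame.

```bash
cat > h.py <<'E'
from rig import arm
import cv2,numpy as np
def cast(c,px,z):
    K=c["intrinsics"];T=c["cam_to_world"]
    px=np.asarray(px,float).reshape(-1,1,2)
    # forward model: drawn = s*(1+k1 r^2) -> same as OpenCV with k1 only
    s=cv2.undistortPoints(px,K,np.array([c["k1"],0,0,0.])).reshape(-1,2)
    d=np.c_[s,np.ones(len(s))]@T[:3,:3].T
    o=T[:3,3]; t=(z-o[2])/d[:,2]
    return o+d*t[:,None]
def proj(c,P):
    T=np.linalg.inv(c["cam_to_world"])
    P=np.asarray(P,float).reshape(-1,3)
    return cv2.projectPoints(P,cv2.Rodrigues(T[:3,:3])[0],T[:3,3],c["intrinsics"],np.array([c["k1"],0,0,0.]))[0].reshape(-1,2)
def down(yaw): # tool y axis along world angle yaw, pointing down
    y=np.array([np.cos(yaw),np.sin(yaw),0]);z=np.array([0,0,-1.]);return np.c_[np.cross(y,z),y,z]
def snap(n,f):
    c=arm.get_calibration(n);im=arm.snapshot(n);cv2.imwrite(f"pics/{f}.png",im[:,:,::-1]);return c,im
E
python3 - <<'E'
from h import *
c=arm.get_calibration("top")
im=cv2.imread("pics/top0.png");hsv=cv2.cvtColor(im,cv2.COLOR_BGR2HSV)
fx=cast(c,[[214,113],[292,128],[267,243],[189,226]],0.01);print(np.round(fx,4))
ctr=fx.mean(0);ax=(fx[0]-fx[3]+fx[1]-fx[2])[:2];yaw=np.arctan2(ax[1],ax[0]);print(ctr,np.degrees(yaw),np.linalg.norm(fx[0]-fx[3]),np.linalg.norm(fx[0]-fx[1]))
O=ctr[:2]+0.075*np.array([np.cos(yaw),np.sin(yaw)]);print("O",O)
print("knobs",cast(c,[[185,181],[280,203]],0.06))
w=arm.get_calibration("wrist");p=arm.current_ee_pos();R=arm.current_tool_rot()
T=w["cam_to_world"];print("cam in tool",R.T@(T[:3,3]-p),"\n",R.T@T[:3,:3],w["intrinsics"],w["k1"])
roi=im[90:260,160:320];cv2.imwrite("pics/crop0.png",cv2.resize(roi,None,fx=3.4,fy=3.4,interpolation=cv2.INTER_CUBIC))
for k in (0,np.pi):
  q=arm.solve_ik(np.array([*ctr[:2],0.38]),down(yaw+np.pi/2+k));print(q)
E
```

```text
[[ 0.7928  0.1594  0.01  ]
 [ 0.7568 -0.0549  0.01  ]
 [ 0.4438  0.0032  0.01  ]
 [ 0.4825  0.2133  0.01  ]]
[0.61896706 0.08026166 0.01      ] -10.18304388247319 0.3149722314399929 0.21728470660212157
O [0.69278566 0.06700215]
knobs [[ 0.59700995  0.21807092  0.06      ]
 [ 0.54745976 -0.0278704   0.06      ]]
cam in tool [ 7.35976617e-02 -5.23843648e-05 -1.69618357e-01] 
 [[ 1.28143757e-03 -9.65958818e-01 -2.58692713e-01]
 [ 9.99998794e-01  1.46477796e-03 -5.15975712e-04]
 [ 8.77338673e-04 -2.58691740e-01  9.65959530e-01]] [[321.72705276   0.         279.47610626]
 [  0.         321.72705276 209.18983748]
 [  0.           0.           1.        ]] -0.0293467749518378
[ 1.90881366e+00  2.23030010e+01  6.15544406e+01 -2.54444375e-14
  9.61425584e+01 -7.79081425e+01]
[ 1.90881366e+00  2.23030010e+01  6.15544406e+01 -2.54444375e-14
  9.61425584e+01  1.02091858e+02]
```

View pics/crop0.png

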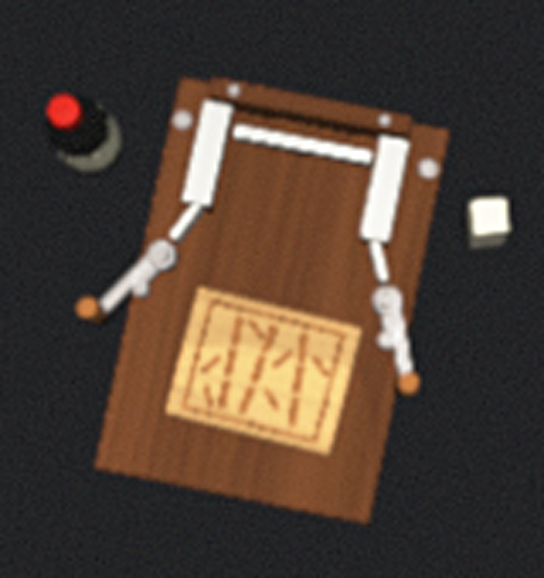

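The crop confirms it: pale block in front of the guides, both levers swung outwards, seal on the right and ink bottle on the left. Next are two wrist views.

```bash
python3 - <<'E'
from h import *
import pickle
yaw=np.radians(-10.2);f=np.array([np.cos(yaw),np.sin(yaw)]);l=np.array([-f[1],f[0]])
ctr=np.array([.619,.0803])
out=[]
for i,s in enumerate((-.05,.05)):
    p=ctr-0.02*f+s*l
    (arm.move_to if i==0 else arm.move_l)(np.array([*p,0.23]),down(yaw+np.pi/2))
    arm.sleep(.3)
    c,im=snap("wrist",f"w{i}");out.append(c)
pickle.dump(out,open("cal.pkl","wb"))
print(arm.current_t())
E
```

```text
4.1833
```

View pics/w0.png

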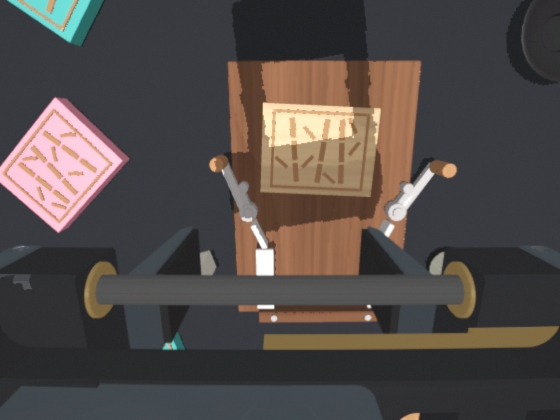

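View pics/w1.png

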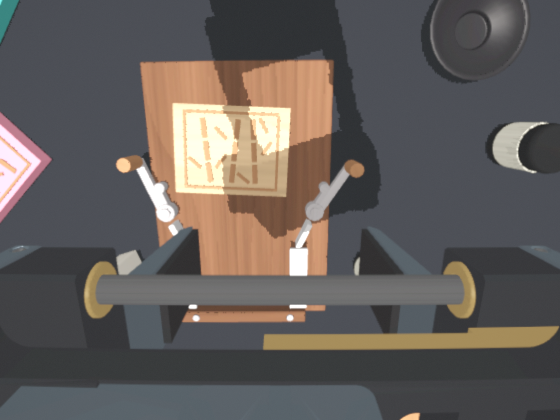

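Wrist views (image down = frame +x, image right = frame +y). In w0 the pivots are near (248,212) right and (397,211) left, and the knobs near (219,163) right and (444,169) left. Block corners are near (263,104), (380,109), (372,196) and (262,191). I'll refine these and triangulate.

```bash
cat > meas.py <<'E'
from h import *
import pickle
cs=pickle.load(open("cal.pkl","rb"))
guess=[dict(pr=(248,212),pl=(397,211),kr=(219,163),kl=(446,169)),dict(pr=(167,211),pl=(315,210),kr=(130,163),kl=(354,168))]
def tri(uv0,uv1):
    # midpoint of two rays
    A=[];
    P=[cast(c,uv,0.)[0] for c,uv in zip(cs,(uv0,uv1))]; Oo=[c["cam_to_world"][:3,3] for c in cs]
    d=[(p-o)/np.linalg.norm(p-o) for p,o in zip(P,Oo)]
    M=sum(np.eye(3)-np.outer(x,x) for x in d);b=sum((np.eye(3)-np.outer(x,x))@o for x,o in zip(d,Oo))
    return np.linalg.solve(M,b)
res=[];
for i in (0,1):
    im=cv2.imread(f"pics/w{i}.png");hsv=cv2.cvtColor(im,cv2.COLOR_BGR2HSV);r={}
    H,S,V=cv2.split(hsv)
    # pivots: bright grey disc
    g=cv2.resize(cv2.cvtColor(im,cv2.COLOR_BGR2GRAY),None,fx=4,fy=4,interpolation=cv2.INTER_CUBIC)
    for k in("pr","pl"):
        x,y=guess[i][k];w=g[4*(y-16):4*(y+16),4*(x-16):4*(x+16)]
        h=cv2.HoughCircles(w,cv2.HOUGH_GRADIENT,1.5,20,param1=120,param2=12,minRadius=24,maxRadius=46)
        h=h[0][np.argmin(np.hypot(*(h[0][:,:2]-64).T))] if h is not None else None
        r[k]=(h[0]/4+x-16,h[1]/4+y-16) if h is not None else (x,y);print(i,k,r[k],h)
    # pale block
    m=((H>12)&(H<30)&(S>60)&(V>110)).astype(np.uint8)
    m[240:]=0; m=cv2.morphologyEx(m,cv2.MORPH_OPEN,np.ones((3,3)))
    m=cv2.morphologyEx(m,cv2.MORPH_CLOSE,np.ones((9,9)))
    cn=max(cv2.findContours(m,0,1)[0],key=cv2.contourArea);ap=cv2.minAreaRect(cv2.convexHull(cn))
    r["block"]=np.array(cv2.approxPolyDP(cv2.convexHull(cn),6,True)).reshape(-1,2);print(i,"block",r["block"].tolist())
    # knob tops
    for k in("kr","kl"):
        x,y=guess[i][k];s=np.s_[y-16:y+16,x-18:x+18]
        mm=((H[s]>5)&(H[s]<20)&(S[s]>110)&(V[s]>110)).astype(np.uint8)
        n,_,st,ce=cv2.connectedComponentsWithStats(mm);j=1+np.argmax(st[1:,4]);print(i,k,ce[j]+[x-18,y-16],st[j])
    cv2.imwrite(f"pics/m{i}.png",m*255)
    res.append(r)
for k in("pr","pl"): print(k,tri(res[0][k],res[1][k]), [cast(cs[i],res[i][k],.029)[0] for i in(0,1)])
E
python3 meas.py
python3 - <<'E'
import cv2,numpy as np
a=cv2.imread("pics/w0.png")[50:250,200:470];b=cv2.imread("pics/w1.png")[50:250,110:380]
a=cv2.resize(a,None,fx=2.9,fy=2.9,interpolation=cv2.INTER_CUBIC);cv2.imwrite("pics/z0.png",a)
E
```

```text
0 pr (np.float32(247.9375), np.float32(211.9375)) [63.75 63.75 38.1 ]
0 pl (np.float32(396.9375), np.float32(211.3125)) [63.75 65.25 38.1 ]
0 block [[262, 103], [380, 108], [370, 196], [261, 192]]
0 kr [217.7535545 163.       ] [  8   8  18  17 211]
0 kl [443.24148607 168.39009288] [  2   8  27  17 323]
1 pr (np.float32(166.1875), np.float32(211.6875)) [60.75 66.75 40.05]
1 pl (np.float32(314.9375), np.float32(211.4375)) [63.75 69.75 36.9 ]
1 block [[183, 109], [241, 105], [278, 113], [288, 148], [286, 196], [185, 187]]
1 kr [133.79084967 161.77124183] [ 13   9  17  16 153]
1 kl [354.16239316 168.08547009] [  9   8  19  18 234]
pr [ 0.61536729 -0.00811876  0.0235163 ] [array([ 0.61406451, -0.00732931,  0.029     ]), array([ 0.61411239, -0.00584754,  0.029     ])]
pl [0.64636523 0.1700377  0.02509961] [array([0.64489832, 0.16877289, 0.029     ]), array([0.6453571 , 0.16976405, 0.029     ])]
```

View pics/z0.png

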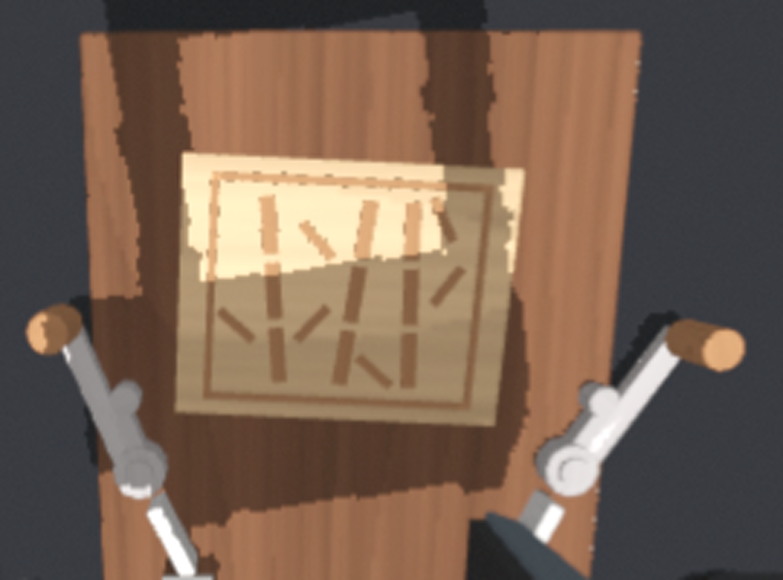

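z0 refines the w0 pixels: knob tops (449.3,170.7) left and (215.5,164.8) right; block corners (262.8,102.8), (380.7,108.6), (370.3,196.9) and (260.7,191.7); near board corners (228,61.7) and (421,60.7).

```bash
python3 - <<'E'
from h import *
import pickle
cs=pickle.load(open("cal.pkl","rb"));c=cs[0]
bc=cast(c,[[227.9,61.7],[421,60.7]],.01)
pv=np.array([cast(c,[[247.9,212.1],[396.9,212.1]],.029),cast(cs[1],[[166.6,211.6],[315,211.6]],.029)]).mean(0)
d=pv[1]-pv[0];d2=bc[1]-bc[0];yp=np.arctan2(-d[0],d[1]);yb=np.arctan2(-d2[0],d2[1])
print("yaw",np.degrees([yp,yb]),np.linalg.norm(d),np.linalg.norm(d2))
for yaw,m,x in((yp,pv.mean(0),.062),(yb,bc.mean(0),.235)):
    print("O",m[:2]+x*np.array([np.cos(yaw),np.sin(yaw)]))
yaw=np.radians(-10.1);O=np.mean([pv.mean(0)[:2]+.062*np.array([np.cos(yaw),np.sin(yaw)]),bc.mean(0)[:2]+.235*np.array([np.cos(yaw),np.sin(yaw)])],0)
R=np.array([[np.cos(yaw),-np.sin(yaw)],[np.sin(yaw),np.cos(yaw)]])
loc=lambda P:(np.atleast_2d(P)[:,:2]-O)@R
print(O)
bl=loc(cast(c,[[262.8,102.8],[380.7,108.6],[370.3,196.9],[260.7,191.7]],.03));print("block",np.round(bl,4),bl.mean(0),np.degrees(np.arctan2(*-((bl[1]-bl[0])*[1,-1]))))
print("pivots",loc(pv))
k=loc(cast(c,[[215.5,164.8],[449.3,170.7]],.06));k1=loc(cast(cs[1],[[126,164],[355,169]],.06));print("knobs",k,k1)
for n,kk,p in zip("rl",k,loc(pv)):
    v=kk-p;print(n,np.linalg.norm(v),np.arctan2(-v[0],-v[1] if n=="l" else v[1]))
E
```

```text
yaw [-10.18478539  -9.65611643] 0.17841002662254157 0.21762177718538472
O [0.69097125 0.07046529]
O [0.69323341 0.07061652]
[0.69195425 0.06968926]
block [[-0.1876 -0.0699]
 [-0.1817  0.0601]
 [-0.0817  0.0555]
 [-0.0881 -0.0738]] [-0.13475611 -0.00700848] -2.6059556155953687
pivots [[-0.06323579 -0.08852155]
 [-0.06297178  0.08988828]]
knobs [[-0.12353435 -0.11928076]
 [-0.11728676  0.12981847]] [[-0.12456002 -0.11483173]
 [-0.11867834  0.12804722]]
r 0.06769081153717804 2.0425033036972926
l 0.06741318093243442 2.2047318302979795
```

```bash
cat >> h.py <<'E'
O=np.array([.692,.070]);YAW=np.radians(-10.1)
R2=np.array([[np.cos(YAW),-np.sin(YAW)],[np.sin(YAW),np.cos(YAW)]])
def W(x,y,z): return np.array([*(O+R2@[x,y]),z])
def loc(P): return (np.atleast_2d(P)[:,:2]-O)@R2
def F(): f=arm.current_force();return np.r_[R2.T@f[:2],f[2]]
E
python3 - <<'E'
from h import *
D=down(YAW+np.pi/2)
print(arm.current_width(),F())
arm.move_to(W(-.245,-.007,.12),D);arm.move_l(W(-.245,-.007,.016),feed=.15)
print(F(),arm.current_t())
arm.move_l(W(-.185,-.007,.016),feed=.06);print(F())
arm.move_l(W(-.130,0.0005,.016),feed=.05);print(F())
arm.move_l(W(-.085,0.0005,.016),feed=.04);print(F())
for x in np.arange(-.083,-.0705,.002):
    arm.move_l(W(x,0.0005,.016),feed=.03);print(round(x,4),np.round(F(),2),loc(arm.current_ee_pos())[0].round(4))
    if F()[0]<-15: break
print(arm.current_t())
snap("top","top1")
E
python3 -c "
import cv2;a=cv2.imread('pics/top1.png')[90:260,160:320];cv2.imwrite('pics/top1c.png',cv2.resize(a,None,fx=3.4,fy=3.4,interpolation=2))"
```

```text
0.09134723908838478 [-1.10796051  1.0180998  -0.08656379]
[-0.61169491 -0.06432276  1.14320475] 5.825
[ 0.61052631 -0.32353202 -0.02797067]
[-0.72458897 -0.13942435 -0.2492827 ]
[-0.04238167 -0.46732432  0.11897636]
-0.083 [-0.88 -0.02 -1.17] [-0.0828  0.0005]
-0.081 [-0.29  0.1   0.78] [-0.0807  0.0005]
-0.079 [ 0.38  0.25 -0.75] [-0.0787  0.0005]
-0.077 [ 0.25 -0.54 -0.34] [-0.0767  0.0005]
-0.075 [-5.29 -0.49  3.95] [-0.0756  0.0004]
-0.073 [-6.39 -0.82  3.89] [-0.0738  0.0004]
-0.071 [-5.79  0.11  4.09] [-0.0719  0.0004]
11.2583
```

View pics/top1c.png

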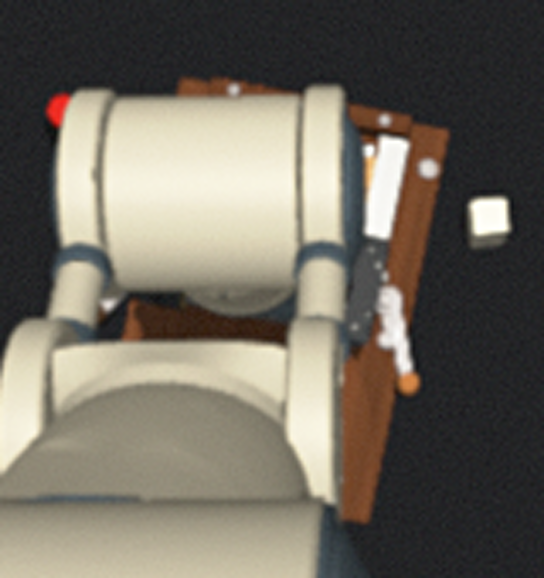

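Contact with the bar came at TCP x ≈ -0.0755, and the force then stayed at about 6 N, as a sprung bar would give. The top crop is mostly hidden by the arm, but the block is inside the rails. I'll back off and look with the wrist camera.

```bash
python3 - <<'E'
from h import *
import pickle
arm.move_l(W(-.095,0.0005,.016),feed=.1);arm.move_l(W(-.095,0.0005,.10),feed=.2)
D=down(YAW+np.pi/2)
arm.move_l(W(0.0,0,.23),D,feed=.3);arm.sleep(.3)
c,im=snap("wrist","w2");pickle.dump(c,open("c2.pkl","wb"));print(arm.current_t())
cv2.imwrite("pics/w2c.png",cv2.resize(im[20:245,140:420,::-1],None,fx=2.6,fy=2.6,interpolation=cv2.INTER_CUBIC))
E
```

```text
13.3
```

View pics/w2c.png

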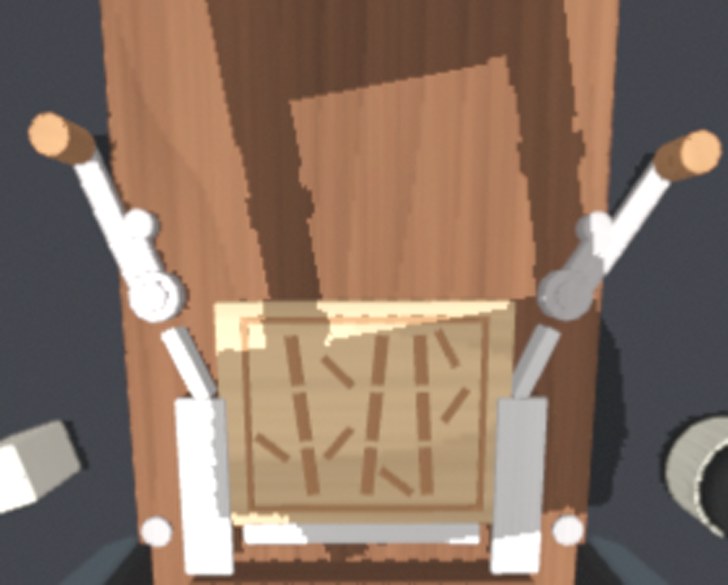

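The block is square between the rails and touching the bar at crop row ~525. Full-image knob tops are (410.8,78.5) left and (158.8,71.2) right; pivots are (358.8,133.1) and (199.2,134.2). Next I'll cage each knob and swing it to about 0.4 rad, then press both knobs home together so the block isn't skewed.

```bash
cat > lev.py <<'E'
from h import *
def knob(s,th,r=.068):
    p=th+.059;return np.array([-.062-r*np.sin(p),s*(.090-r*np.cos(p))])
def Dl(s,th): return down(YAW-s*(th+.059))
E
python3 - <<'E'
from lev import *
import pickle
c=pickle.load(open("c2.pkl","rb"))
pv=loc(cast(c,[[199.2,134.2],[358.8,133.1]],.029));k=loc(cast(c,[[158.8,71.2],[410.8,78.5]],.06))
print("piv",pv,"knob",k)
for s,kk,p in((-1,k[0],pv[0]),(1,k[1],pv[1])):
    v=kk-p;print(s,np.linalg.norm(v),np.arctan2(-v[0],-s*v[1])-.059)
for s,t0 in((1,2.15),(-1,1.98)):
  for th in np.linspace(t0,.4,5):
    q=arm.solve_ik(W(*knob(s,th),.042),Dl(s,th));print(s,round(th,2),None if q is None else np.round(q,0))
E
```

```text
piv [[-0.06118782 -0.08950604]
 [-0.0626506   0.08983586]] knob [[-0.12315579 -0.11845278]
 [-0.11686956  0.13099442]]
-1 0.06839548864860569 1.94879907878825
1 0.06807145481670239 2.1611071191196323
1 2.15 [ 15.  40.  84.  -0.  55. 151.]
1 1.71 [ 13.  39.  88.  -0.  53. 124.]
1 1.27 [10. 38. 90. -0. 52. 97.]
1 0.84 [ 7. 38. 90. -0. 52. 69.]
1 0.4 [ 5. 39. 88. -0. 53. 42.]
-1 1.98 [  -9.   35.   97.   -0.   47. -116.]
-1 1.58 [ -6.  35.  98.  -0.  47. -90.]
-1 1.19 [ -4.  36.  97.  -0.  48. -65.]
-1 0.8 [ -1.  37.  94.  -0.  49. -40.]
-1 0.4 [ -0.  38.  90.  -0.  52. -16.]
```

```bash
python3 - <<'E'
from lev import *
for s,t0 in((1,2.16),(-1,1.95)):
    arm.move_to(W(*knob(s,t0),.10),Dl(s,t0));arm.grip(.038)
    arm.move_l(W(*knob(s,t0),.041),feed=.12);print("down",s,np.round(F(),1))
    arm.grip(.022);print("cage",arm.current_width(),np.round(F(),1))
    mx=0
    for th in np.linspace(t0,.35,10)[1:]:
        arm.move_l(W(*knob(s,th),.041),Dl(s,th),feed=.07);mx=max(mx,np.linalg.norm(F()[:2]))
    print("end",np.round(F(),1),mx)
    arm.grip(.036);arm.move_l(W(*knob(s,.37),.11),feed=.2)
    print(arm.current_t())
D=down(YAW+np.pi/2)
arm.move_to(W(-.03,0,.23),D);arm.sleep(.2)
c,im=snap("wrist","w3");print(arm.current_t())
cv2.imwrite("pics/w3c.png",cv2.resize(im[20:245,140:420,::-1],None,fx=2.6,fy=2.6,interpolation=cv2.INTER_CUBIC))
E
```

```text
down 1 [ 0.1 -1.2  0.4]
cage 0.022217306058363934 [-0.2  0.   0.1]
end [-0.5 -0.8 -0.1] 1.457277579646185
22.9
down -1 [1.1 0.5 0.6]
cage 0.021793090923256042 [1.6 0.8 0.4]
end [ 1.4  0.  -0.1] 1.4172977234435307
30.4583
31.8
```

View pics/w3c.png

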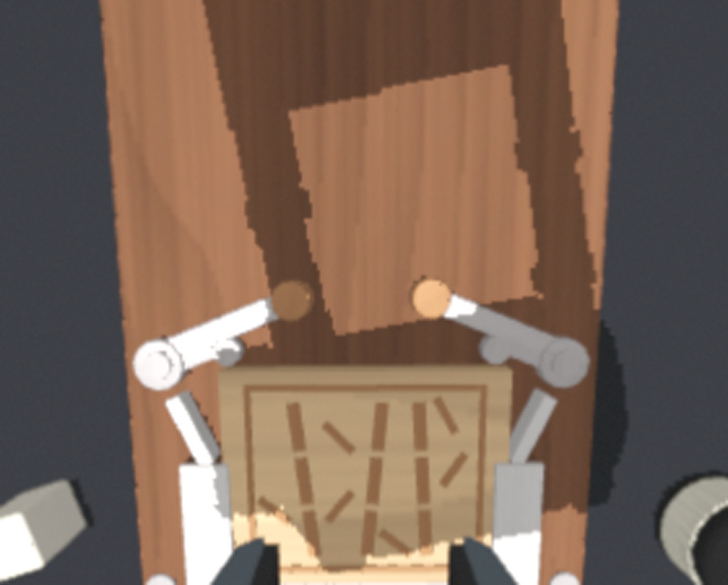

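Both levers are at about 0.4 rad, symmetric, with knobs at crop (292,299) and (431,299) and the noses about to meet the block's near edge. Now I'll press both knobs home together.

```bash
python3 - <<'E'
from lev import *
D=down(YAW+np.pi/2);z=.036
arm.grip(.042)
arm.move_l(W(-.140,0,.11),D,feed=.25);arm.move_l(W(-.140,0,z),feed=.15);print(np.round(F(),1))
arm.move_l(W(-.117,0,z),feed=.05);print(np.round(F(),1))
x=-.117
while x<-.084:
    x+=.002 if x<-.099 else .001
    arm.move_l(W(x,0,z),feed=.03);f=F();print(round(x,4),np.round(f,1),loc(arm.current_ee_pos())[0].round(4),np.round(arm.current_torque()[2],2))
    if f[0]<-28: break
print(arm.current_t())
arm.move_l(W(-.125,0,z),feed=.1);arm.move_l(W(-.125,0,.11),feed=.2)
arm.move_l(W(-.03,0,.23),D,feed=.3);arm.sleep(.2)
c,im=snap("wrist","w4");print(arm.current_t())
cv2.imwrite("pics/w4c.png",cv2.resize(im[20:245,140:420,::-1],None,fx=2.6,fy=2.6,interpolation=cv2.INTER_CUBIC))
E
```

```text
[0.1 0.3 0.4]
[ 0.2 -0.1  0.2]
-0.115 [-4.3 -0.   1.7] [-1.156e-01 -1.000e-04] -0.08
-0.113 [-7.7 -0.7  1.9] [-1.143e-01 -1.000e-04] -0.05
-0.111 [-8.5 -0.6  1.9] [-0.1125 -0.0002] 0.01
-0.109 [-8.5  1.2 -0.1] [-0.1108 -0.0002] -0.04
-0.107 [-10.4  -0.4   0.4] [-0.109  -0.0002] 0.01
-0.105 [-11.3   1.2   0.6] [-0.1073 -0.0002] 0.04
-0.103 [-9.9  1.6 -1. ] [-1.052e-01 -1.000e-04] 0.02
-0.101 [-9.8  2.6 -1.1] [-1.032e-01 -1.000e-04] 0.01
-0.099 [-10.4   2.1  -2.1] [-0.1011  0.    ] 0.04
-0.098 [-9.8  2.9 -0.9] [-1.002e-01  1.000e-04] 0.02
-0.097 [-10.2   3.5  -2.1] [-0.0992  0.0001] 0.02
-0.096 [-11.    4.   -1.9] [-0.0982  0.0001] 0.0
-0.095 [-10.    2.1  -0.5] [-0.0971  0.    ] 0.03
-0.094 [-10.9   1.5  -1.6] [-0.0961  0.0001] 0.02
-0.093 [-10.1   2.6  -1.1] [-0.0951  0.    ] 0.03
-0.092 [-10.5   3.5  -0.6] [-0.0941  0.0001] 0.03
-0.091 [-9.9  2.8 -0.3] [-0.0931  0.0001] 0.01
-0.09 [-10.8   3.8  -1. ] [-0.0921  0.0001] -0.07
-0.089 [-12.8   3.1   1.7] [-0.0917  0.0001] -0.13
-0.088 [-16.9   4.2   4.8] [-0.0915  0.0001] -0.18
-0.087 [-21.6   4.9   7.7] [-0.0913  0.0001] -0.33
-0.086 [-25.9   4.6  12. ] [-0.0911  0.0001] -0.38
-0.085 [-30.8   6.3  14.5] [-0.091   0.0001] -0.51
39.925
41.9
```

View pics/w4c.png

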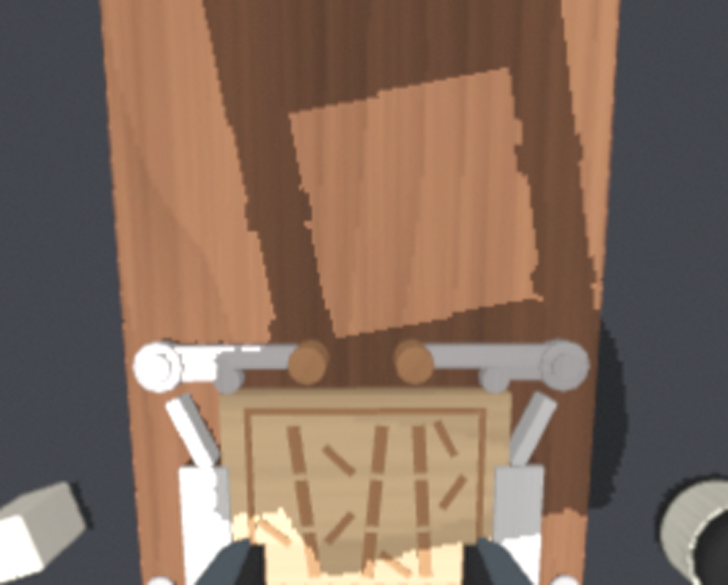

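Both levers look shut: knobs at crop (308,361) and (413,361), bars straight across. The final torque shows the right lever took the stop load, so I'll press the left one alone to be sure it reaches its stop too.

```bash
python3 - <<'E'
from lev import *
z=.036
arm.grip(.002)
arm.move_l(W(-.115,.022,.10),feed=.3);arm.move_l(W(-.115,.022,z),feed=.2)
arm.move_l(W(-.096,.022,z),feed=.08);print(np.round(F(),1))
for x in np.arange(-.094,-.083,.0015):
    arm.move_l(W(x,.022,z),feed=.04);f=F();print(round(x,4),np.round(f,1),loc(arm.current_ee_pos())[0].round(4))
    if f[0]<-18: break
arm.move_l(W(-.115,.022,z),feed=.15);arm.move_l(W(-.115,.022,.12),feed=.25)
arm.move_l(W(-.06,0,.21),feed=.3);arm.sleep(.2)
c,im=snap("wrist","w5");print(arm.current_t(),np.round(F(),1))
# shut check: knob tops & bars' far-edge, predicted vs seen
print("pred knobs",proj(c,[W(-.066,-.022,.06),W(-.066,.022,.06)]),"pred near edge",proj(c,[W(-.05,-.05,.03),W(-.05,.05,.03)]))
hsv=cv2.cvtColor(im,cv2.COLOR_RGB2HSV);H,S,V=cv2.split(hsv)
for p in proj(c,[W(-.050,y,.03) for y in(-.045,-.005,.005,.045)]).round().astype(int):
    g=cv2.cvtColor(im,cv2.COLOR_RGB2GRAY)[p[1]-10:p[1]+11,p[0]-1:p[0]+2].mean(1);print(p,"edge rows",p[1]-9.5+np.argmax(np.abs(np.diff(g))))
cv2.imwrite("pics/w5c.png",cv2.resize(im[20:245,140:420,::-1],None,fx=2.6,fy=2.6,interpolation=cv2.INTER_CUBIC))
E
```

```text
[ 0.  -0.7  0.5]
-0.094 [0.8 0.1 0.2] [-0.0942  0.022 ]
-0.0925 [ 0.5  0.  -0.2] [-0.0925  0.022 ]
-0.091 [-3.   0.5  0.5] [-0.0914  0.022 ]
-0.0895 [-8.  -0.1  4.2] [-0.091   0.0218]
-0.088 [-13.9   0.2   6.4] [-0.0906  0.0217]
-0.0865 [-20.2  -0.8  10.4] [-0.0903  0.0215]
47.275 [ 0.6  0.2 -0.3]
pred knobs [[256.95766131 192.47072356]
 [300.50558003 192.53379366]] pred near edge [[233.85524635 200.91597452]
 [323.64235886 201.04342657]]
[238 201] edge rows 196.5
[274 201] edge rows 196.5
[283 201] edge rows 196.5
[319 201] edge rows 196.5
```

View pics/w5c.png

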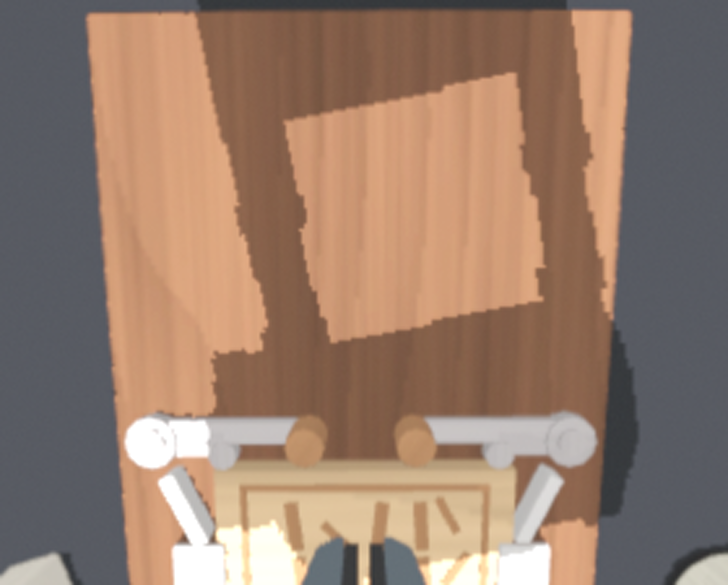

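The left lever also met its stop at once. The knobs at crop (306,445) and (415,445) and the block's near top edge at crop row ~472 agree with the predicted home position: knobs at row 192.5 and edge at row 201 of the full image, where the edge measures ≈201.5. Nothing else has moved, so I'm handing in.

```bash
python3 -c "
from rig import arm
print(arm.sign_off(),arm.current_t())"
```

```text
the job is handed in; nothing more can be done
the job is handed in; nothing more can be done
```

The job is handed in at about 47 s of the 64 s allowed: the block is square and fully home against the sprung bar, both levers are shut at their stops, and I saw no other object disturbed.

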